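Set the paint mixer to its third speed click

ROBOT

A 7-joint arm with a two-finger parallel gripper is mounted at the origin on the work surface. World frame = base frame: x ahead of the robot, y to its left, z up, the work surface at z = 0. Lengths are in m, angles in rad, forces in N, time in s.
With the tool pointing down it reaches from about 0.4 to 0.85 m from the base axis. Payload 10.4 kg.
Tool frame: the origin (TCP) lies midway between the tips of the shut fingers; the grasp point (between the pads) lies 19 mm behind it; z points along the fingers, y is the line along which they close (so a half turn about z gives the same grasp; the last joint's range is limited). The gripper opens to 87 mm and grips with 3 to 60 N. Pads are 19 mm wide; open, the fingers measure 117 mm over their backs; the gripper's body (75 mm by 190 mm) begins 51 mm behind the grasp point.
Start: joints at [1.274, 0.332, -0.065, 1.46, 0.022, 1.35, -0.088], TCP at [0.169, -0.602, 0.223] pointing down, gripper open.
Joint ranges: [-2.6, 2.6], [-0.5, 2.12], [-1.47, 1.34], [0.16, 2.42], [-1.27, 4.41], [0.06, 2.06], [-2.6, 2.6]. Speed limits (rad/s): [2.22, 2.22, 2.79, 2.79, 3.14, 3.14, 3.14].

INTERFACE

Orientations are given as a unit quaternion [x, y, z, w].
In Python, from bench import r gives the robot as it stands.
- The arm moves only by the tool move_arm, never from a script. Its argument "targets" is a list of rows, each a list of 3 entries, a list of its own where there are three numbers: the shift along the tool's x, y, z in cm, then the turn, a rotation vector about the tool's x, y, z in rad, then the opening in per cent of the stroke, from 0 (shut) to 100 (fully open). In form: [[[x, y, z], [wx, wy, wz], gripper], ...]. A call has 1 to 20 rows; each row shifts and turns the commanded pose from where the row before left it, along the tool's axes as they then stand; what a row does not reach is not made up. A row lasts 1/8 s, in which the tool goes at most 62.5 mm and 10.7 degrees, less where a joint would pass 70% of its speed; a pose out of reach is approached as far as the arm can. A call with a gripper value outside its range is refused whole. The fingers move at their own pace and stop on an object; "grip_force" is the grip in N (left out, the last holds). Time passes only in rows, so rows that do not move let the fingers close. It gives the time, the measured TCP pose, the force, the opening and the grip force at its end, in the units of the state.
- r.read_state(): the state, without advancing time (a new reading comes with each control period).
- r.camera(name): name is "scene" or "top" or "wrist"; returns a dict with "image" (480x640x3 uint8, blue, green, red), "vertical_fov" (degrees; the focal length in pixels is half the picture's height over the tangent of half this angle, whatever the lens; pixels are square), "cx", "cy" (the principal point, pixels), "cam_to_world" (4x4, takes a point from camera to world coordinates). Camera axes: x right, y down, z forward; pixel columns grow to the right and rows downward; lengths in m; the calibration is good to about 2 mm. A picture is of the moment at which its call begins. There is no depth.
- r.close_job(): hands the job in; it is judged then, once.
The state is a dict: "time": time; "joint_positions": joint angles; "joint_vel": joint speeds; "joint_torque": joint torques, N m; "ee_pos": TCP position; "eef_rot": TCP orientation; "ft_force": force on the tool from outside, world axes, zero at the start; "torque": the same for the moment, N m; "width": finger opening in m; "grip_force": force on a finger pad.
Only numpy, scipy, OpenCV 4.12 (cv2) and the standard library are available. Lean on these libraries where they do the work, as an engineer would, in place of code of your own. Each camera call takes 0.05 s, during which the arm holds its last target. There are 200 camera calls.

TASK

Set the speed lever on top of the bench paint mixer to its third click: first push the lever fully home to its off stop (the end of the slot away from the clamped tin), then push it back towards the tin, counting the clicks, and leave it seated in the third one without ever running on to the fourth. Only push the lever with a fingertip or the outside of the fingers; never pinch it. Leave the jar, brush, wood offcut and loose tin as they are.

Things in the scene. Friction and masses are not known exactly. Their poses are not given: they have to be found in the camera images.
- mixer: Bench paint mixer, fixed: a grey box, x -60 to +120, y -130 to +240 mm, with a flat aluminium deck 70 mm above the bench. Origin: at bench level under the middle of the lever slot. Its +y runs along the slot from the off stop towards the clamped tin. On the -x side of the slot a dark line marks each click; the line at the off stop is twice as long.
- clamped_tin (a point): Centre of the lid of the 100 mm wide paint tin clamped on the mixer's deck (mixer x = 35, y = 170 mm). Its clamp frame, 155 mm long in mixer x, 22 mm in y, reaches 208 mm above the bench.
- lever (a joint): Speed lever's slide along mixer +y, in m: 0 at the off stop, 0.090 at the far stop. Clicks (detents) every 15 mm: first 0.015, second 0.030, third 0.045, fourth 0.060 and on. About 6 to 7 N pushes it out of a detent; past half-way it snaps into the next and stays there when let go, never skipping one by itself. Starts near the first, second or third click.
- lever_top (a point): Centre of the flat top of the speed lever, an upright black plastic block 28 mm (mixer x) by 14 mm (mixer y) that stands on the deck and is 46 mm high, its top 116 mm above the bench. It moves along the mixer's y from -45 mm (off) to +45 mm, at mixer x = 0.
- jar: Closed amber glass jar, 44 mm across, 62 mm high, loose on the deck at the corner by the off stop (about 90 mm to the +x side of the slot). Origin: centre of its underside. Not to be moved.
- brush: Paint brush, 160 mm long, lying loose on the bench on the off-stop side of the mixer. Not to be moved.
- offcut: Wood offcut, 50 x 90 x 45 mm high, loose on the bench on the off-stop side of the mixer. Origin: centre of its underside. Not to be moved.
- tin: Small loose paint tin, 72 mm across, 85 mm high, on the bench beyond the clamped-tin end of the mixer. Origin: centre of its underside. Not to be moved.

How it is judged:
On the way, in this order (a step that is already met when the one before it is completed fails the run):
1. the lever is home at its off stop (value of joint lever below 0.004 m), for 0.1 s.
2. the lever is seated in the third click (value of joint lever between 0.041 and 0.049 m), for 0.2 s.
At the end, for the whole second after the job is handed in: the lever rests in its third detent, joint value 0.045 within 4 mm, at rest (all of step 2 and velocity of joint lever between -0.005 and 0.005 m/s); the robot touches nothing.
It fails at once if the lever runs on over the crest to the fourth click (value of joint lever above 0.054 m).
It fails at once if the lever is pinched: fingers press on two opposite sides of it at once ((contact force between the fingers and lever_c1 above 1 N and contact force between the fingers and lever_c2 above 1 N) or (contact force between the fingers and lever_c3 above 1 N and contact force between the fingers and lever_c4 above 1 N)).
It fails at once if the jar, brush, offcut or loose tin is moved by more than 20 mm or carried (distance of any of jar, brush, offcut, tin from where it was at the start of the episode above 0.02 m).
It also fails if it takes over 69 s, if anything falls off the work surface, if the arm or the gripper's body presses on something with over 40 N, if the wrist force passes 120 N, or if a joint passes its speed limit or range.

## Working session

There is one attempt and no reset: what is moved stays moved. The work goes in short steps, Python scripts to look and compute and a tool call to move; the robot and the scene stay as the last step left them, time stands still between calls to the robot, and variables do not carry over. Pictures are saved under pics/ and viewed, at most 10 in all, crops included, and the job is handed in when it is done.

Besides the shell and the picture viewer there is one more tool, called after "Emit:" by a JSON object that holds its "op" and its "data". move_arm: Moves the arm, as the interface text tells. Its arguments: {"type":"object","properties":{"targets":{"type":"array"},"grip_force":{"type":"number"}},"required":["targets"]}

```bash
mkdir -p pics; ls; python3 - <<'E'
from bench import r
import cv2,numpy as np
np.set_printoptions(precision=4,suppress=True)
for n in("top","scene"):
    c=r.camera(n);cv2.imwrite(f"pics/{n}0.png",c["image"]);print(n,c["vertical_fov"],c["cx"],c["cy"]);print(np.array(c["cam_to_world"]))
s=r.read_state();print(s["time"],s["ee_pos"],s["eef_rot"],s["ft_force"],s["width"])
E
```

```text
pics
top 55.26074462476967 324.85616200030694 239.642473905791
[[ 0.013  -0.9823  0.1867  0.3876]
 [-0.9996 -0.0079  0.0276  0.0365]
 [-0.0256 -0.187  -0.982   1.0732]
 [ 0.      0.      0.      1.    ]]
scene 45.17819688518772 319.6776285974594 240.0595155939589
[[-0.715   0.5371 -0.4475  1.1572]
 [ 0.6991  0.5418 -0.4666  0.6621]
 [-0.0082 -0.6464 -0.7629  1.1216]
 [ 0.      0.      0.      1.    ]]
0.1 [ 0.1689 -0.6014  0.2218] [ 0.9906  0.1365 -0.0001 -0.0006] [-0.7883 -0.9961  0.2622] 0.08717440882727581
```

View pics/top0.png

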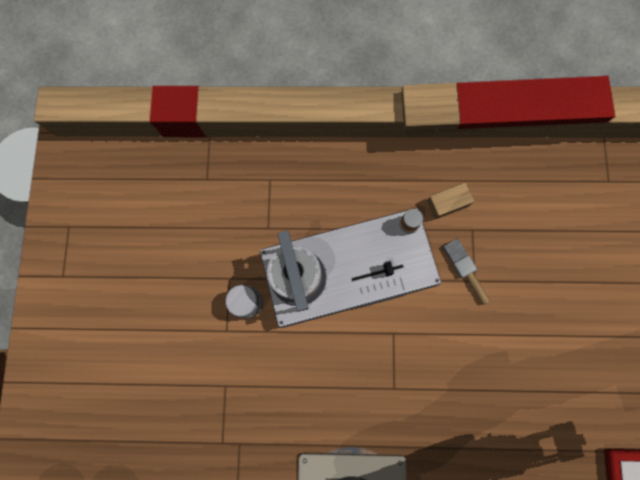

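View pics/scene0.png

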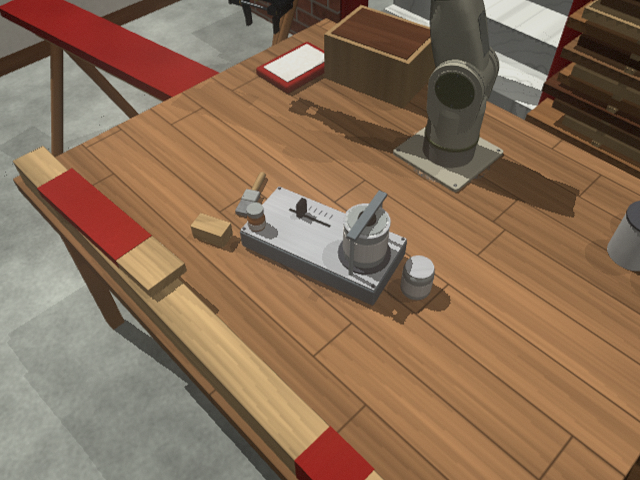

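The top view shows the deck corners near (263,251), (420,210), (440,281) and (279,326). The lever is at about (388,269), with the slot from about (352,279) to (404,265). The long off-stop mark is on the right, the jar is at (412,220), the tin is clamped at the left, and the arm is out of the way at lower right. The scene view agrees.

```bash
cat > h.py <<'E'
import numpy as np,cv2
from scipy.spatial.transform import Rotation as R
np.set_printoptions(precision=4,suppress=True)
def ray(c,px,z):
    f=240/np.tan(np.radians(c["vertical_fov"]/2));T=np.array(c["cam_to_world"])
    d=T[:3,:3]@np.array([(px[0]-c["cx"])/f,(px[1]-c["cy"])/f,1]);o=T[:3,3]
    return o+d*(z-o[2])/d[2]
def proj(c,p):
    f=240/np.tan(np.radians(c["vertical_fov"]/2));T=np.array(c["cam_to_world"])
    q=T[:3,:3].T@(np.asarray(p)-T[:3,3]);return np.array([c["cx"]+f*q[0]/q[2],c["cy"]+f*q[1]/q[2]])
E
python3 - <<'E'
from h import *
from bench import r
c=r.camera("top");im=c["image"]
# deck corners, mixer coords: (-60,240) bottom-left, (120,240) top-left, (120,-130) top-right, (-60,-130)
hsv=cv2.cvtColor(im,cv2.COLOR_BGR2HSV)
m=((hsv[...,1]<50)&(hsv[...,2]>120)).astype(np.uint8);m[:205]=0;m[335:]=0;m[:,:262]=0;m[:,445:]=0
m=cv2.morphologyEx(m,cv2.MORPH_OPEN,np.ones((3,3)))
n,l,st,_=cv2.connectedComponentsWithStats(m);k=1+st[1:,4].argmax();print(st[k])
pts=np.argwhere(l==k)[:,::-1].astype(np.float32);rc=cv2.boxPoints(cv2.minAreaRect(pts));print(rc)
px=[(279,326),(263,251),(420,210),(440,281)]
W=np.array([ray(c,p,.07)[:2] for p in px]);M=np.array([(-60,240),(120,240),(120,-130),(-60,-130)])/1e3
print(W,[np.linalg.norm(W[i]-W[i-1]) for i in range(4)])
A=M-M.mean(0);B=W-W.mean(0);U,S,V=np.linalg.svd(A.T@B);Rm=(V.T@U.T);t=W.mean(0)-Rm@M.mean(0)
print("R",Rm,np.degrees(np.arctan2(Rm[1,0],Rm[0,0])),"t",t,"res",(M@Rm.T+t-W)*1e3)
d=((hsv[...,2]<45)).astype(np.uint8);d[:255]=0;d[290:]=0;d[:,:340]=0;d[:,410:]=0
n,l,st,ce=cv2.connectedComponentsWithStats(d);print(st[1:],ce[1:])
x,y=388,268
print("lever mixer",Rm.T@(ray(c,(x,y),.116)[:2]-t)*1e3, "off stop slot end", Rm.T@(ray(c,(404,265),.07)[:2]-t)*1e3)
s=r.read_state();print(R.from_quat(s["eef_rot"]).as_matrix())
cv2.imwrite("pics/crop.png",cv2.resize(im[200:335,255:450],None,fx=4,fy=4,interpolation=cv2.INTER_CUBIC))
E
```

```text
[ 277  209  162  116 9425]
[[258.3098 250.2202]
 [419.8792 206.3154]
 [440.6048 282.5856]
 [279.0354 326.4904]]
[[ 0.388   0.1612]
 [ 0.5515  0.2021]
 [ 0.6478 -0.148 ]
 [ 0.4887 -0.1872]] [np.float64(0.36262576949137254), np.float64(0.16855731272995225), np.float64(0.36303003621819685), np.float64(0.1637898938629355)]
R [[ 0.964 -0.266]
 [ 0.266  0.964]] 15.426143686115147 t [ 0.5047 -0.054 ] res [[-4.9523  0.2554]
 [ 5.0456  7.2248]
 [ 7.1989  0.5884]
 [-7.2921 -8.0686]]
[[353 262  49  18 167]] [[382.5569 270.3952]]
lever mixer [  1.1565 -16.5588] off stop slot end [  2.8605 -58.7259]
[[ 0.9628  0.2704 -0.0003]
 [ 0.2704 -0.9628  0.001 ]
 [-0.0001 -0.001  -1.    ]]
```

View pics/crop.png

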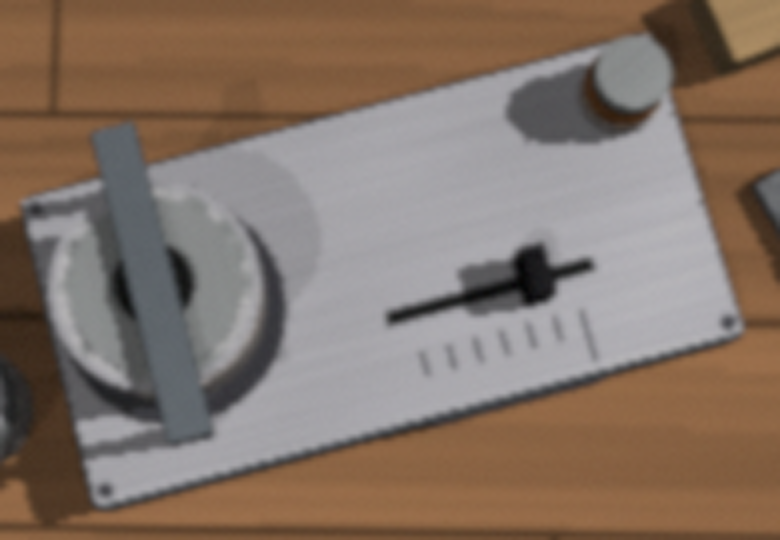

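The crop shows the lever near the 2nd click, at mixer y of about -16 mm. The tool's x axis is already nearly along mixer +x. I'll move over the slot with the fingers shut, then turn −90° so the narrow side of the gripper lies along the slot.

Emit:
{"op": "move_arm", "data": {"targets": [[[2.9, -2.85, -0.2], [0, 0, 0], 0], [[2.9, -2.85, -0.2], [0, 0, 0], 0], [[2.9, -2.85, -0.2], [0, 0, 0], 0], [[2.9, -2.85, -0.2], [0, 0, 0], 0], [[2.9, -2.85, -0.2], [0, 0, 0], 0], [[2.9, -2.85, -0.2], [0, 0, 0], 0], [[2.9, -2.85, -0.2], [0, 0, 0], 0], [[2.9, -2.85, -0.2], [0, 0, 0], 0], [[2.9, -2.85, -0.2], [0, 0, 0], 0], [[2.9, -2.85, -0.2], [0, 0, 0], 0], [[2.9, -2.85, -0.2], [0, 0, 0], 0], [[2.9, -2.85, -0.2], [0, 0, 0], 0], [[2.9, -2.85, -0.2], [0, 0, 0], 0], [[2.9, -2.85, -0.2], [0, 0, 0], 0], [[2.9, -2.85, -0.2], [0, 0, 0], 0], [[2.9, -2.85, -0.2], [0, 0, 0], 0]]}}

```text
time: 2.15
ee_pos: [0.4928, -0.0362, 0.2546]
eef_rot: [0.991, 0.136, -0.0, 0.0]
ft_force: [0.9, -0.9, 0.3]
width: 0.0005
grip_force: 0.0
```

Emit:
{"op": "move_arm", "data": {"targets": [[[0, 0, 0], [0, 0, -0.157], 0], [[0, 0, 0], [0, 0, -0.157], 0], [[0, 0, 0], [0, 0, -0.157], 0], [[0, 0, 0], [0, 0, -0.157], 0], [[0, 0, 0], [0, 0, -0.157], 0], [[0, 0, 0], [0, 0, -0.157], 0], [[0, 0, 0], [0, 0, -0.157], 0], [[0, 0, 0], [0, 0, -0.157], 0], [[0, 0, 0], [0, 0, -0.157], 0], [[0, 0, 0], [0, 0, -0.157], 0], [[0, 0, 0], [0, 0, 0], 0], [[0, 0, 0], [0, 0, 0], 0]]}}

```text
time: 3.65
ee_pos: [0.4924, -0.0373, 0.2545]
eef_rot: [0.606, 0.796, -0.0, -0.0]
ft_force: [-0.1, 0.1, -1.0]
width: 0.0004
grip_force: 0.0
```

```bash
python3 - <<'E'
from h import *
from bench import r
c=r.camera("wrist");cv2.imwrite("pics/w1.png",c["image"]);print(np.array(c["cam_to_world"]),c["vertical_fov"])
s=r.read_state();print(s["time"],s["ee_pos"],s["joint_positions"],s["width"],s["ft_force"]);print(R.from_quat(s["eef_rot"]).as_matrix())
E
```

```text
[[ 0.964   0.2547  0.0765  0.471 ]
 [ 0.266  -0.9226 -0.2794  0.0399]
 [-0.0005  0.2897 -0.9571  0.4171]
 [ 0.      0.      0.      1.    ]] 68.21503387335038
3.7 [ 0.4924 -0.0373  0.2545] [ 0.6987  0.0756 -0.7418  1.7165  0.0522  1.3696  0.2179] 0.00037526538031061547 [0.5347 0.4289 0.3817]
[[-0.2668  0.9638 -0.    ]
 [ 0.9638  0.2668 -0.0001]
 [-0.0001 -0.     -1.    ]]
```

View pics/w1.png

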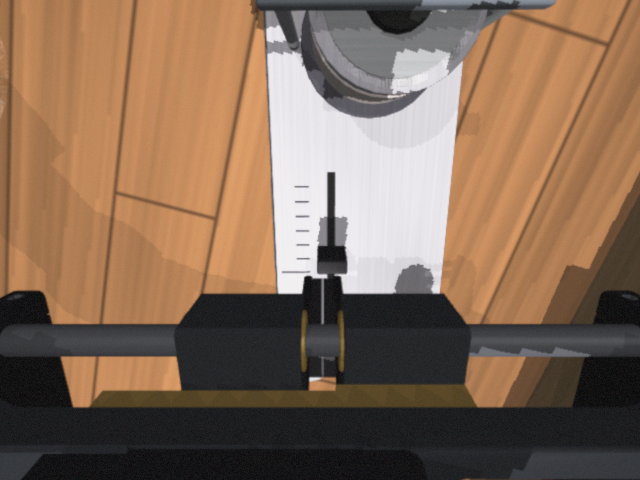

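Wrist view: the slot is at column 331, from row 172 down. The lever top is about columns 317–347, rows 247–260. The off mark is at row 272, with click marks at rows 258, 244, 230, 216, 201 and 186 (left, about columns 295–309). The fingertips are near (322,278). Next I'll fix the frame from the marks.

```bash
cat >> h.py <<'E'
def fit(c):
    """mixer frame from the click marks in the wrist picture of turn 1"""
    rows=[272,258.5,244.5,230.5,216,201.5,186.5]
    W=np.array([ray(c,(302,v),.07)[:2] for v in rows]);return W
E
python3 - <<'E'
from h import *
from bench import r
c=r.camera("wrist");g=cv2.cvtColor(c["image"],cv2.COLOR_BGR2GRAY)
print("proj tcp",proj(c,r.read_state()["ee_pos"]))
col=g[160:290,297:306].mean(1);b=cv2.GaussianBlur(col[:,None],(1,31),0)[:,0];
print([160+i for i in range(1,129) if col[i]<b[i]-12 and col[i]<=col[i-1] and col[i]<=col[i+1]])
s=ray(c,(331,172),.07);W=fit(c);print(W,np.linalg.norm(np.diff(W,axis=0),axis=1))
d=W[-1]-W[0];print("len",np.linalg.norm(d));u=d/np.linalg.norm(d);print("yaw",np.degrees(np.arctan2(-u[0],u[1])))
ux=np.array([u[1],-u[0]])
mid=W.mean(0); slotx=(ray(c,(331,200),.07)[:2]-mid)@ux
o=mid+slotx*ux;print("mixer origin",o,"slot-mark dx",slotx)
top=ray(c,(332,253.5),.116)[:2]-o;print("lever top mixer",top@ux,top@u,"edges y",[(ray(c,(332,v),.116)[:2]-o)@u for v in(247,260)],"edges x",[(ray(c,(v,255),.116)[:2]-o)@ux for v in(317,347)])
e=r.read_state()["ee_pos"][:2]-o;print("tcp mixer",e@ux,e@u)
E
```

```text
proj tcp [322.5582 295.7982]
[186, 201, 216, 230, 244, 258, 272]
[[ 0.4885 -0.104 ]
 [ 0.4847 -0.0893]
 [ 0.4809 -0.0745]
 [ 0.4771 -0.06  ]
 [ 0.4733 -0.0453]
 [ 0.4696 -0.031 ]
 [ 0.4659 -0.0166]] [0.0152 0.0153 0.015  0.0151 0.0148 0.0149]
len 0.09031240469085715
yaw 14.517147180018487
mixer origin [ 0.505  -0.0529] slot-mark dx 0.0287572898161934
lever top mixer 0.0007679405395068987 -0.007917264277982788 edges y [np.float64(-0.0017542294851167393), np.float64(-0.014150081189618814)] edges x [np.float64(-0.012715100156231398), np.float64(0.014320639112848808)]
tcp mixer -0.00826451592607133 0.018295497102933385
```

The marks come out 15 mm apart, so the frame is good: origin (0.505, -0.053), yaw about 14.5–15.4°. Next I descend on the tin side of the lever at mixer (0, +24).

Emit:
{"op": "move_arm", "data": {"targets": [[[0.6, 0.8, 0], [0, 0, 0], 0], [[0, 0, 3.0], [0, 0, 0], 0], [[0, 0, 3.0], [0, 0, 0], 0], [[0, 0, 3.0], [0, 0, 0], 0], [[0, 0, 3.0], [0, 0, 0], 0], [[0, 0, 2.2], [0, 0, 0], 0], [[0, 0, 1.0], [0, 0, 0], 0], [[0, 0, 1.0], [0, 0, 0], 0], [[0, 0, 0], [0, 0, 0], 0], [[0, 0, 0], [0, 0, 0], 0]]}}

```text
time: 5.0
ee_pos: [0.499, -0.0293, 0.0932]
eef_rot: [0.604, 0.797, 0.0, 0.0]
ft_force: [0.7, 0.3, -0.4]
width: 0.0007
grip_force: 0.0
```

```bash
cat >> h.py <<'E'
O=np.array([.505,-.0529]);a=np.radians(15.0);UX=np.array([np.cos(a),np.sin(a)]);UY=np.array([-np.sin(a),np.cos(a)])
def st(r):
    s=r.read_state();e=np.array(s["ee_pos"]);print("t",s["time"],"tcp mixer mm",(e[:2]-O)@UX*1e3,(e[:2]-O)@UY*1e3,e[2]*1e3,"F",np.array(s["ft_force"])[:2]@UX,np.array(s["ft_force"])[:2]@UY,s["ft_force"][2])
E
python3 - <<'E'
from h import *
from bench import r
st(r);c=r.camera("wrist");cv2.imwrite("pics/w2.png",c["image"][130:350,200:460].repeat(2,0).repeat(2,1))
E
```

```text
t 5.0 tcp mixer mm 0.30895013826322565 24.376160955721584 93.17249490224266 F 0.7406566422222517 0.06436176989871789 -0.4247438694086043
```

View pics/w2.png

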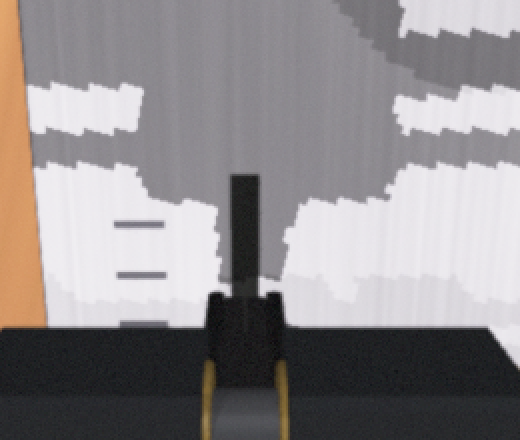

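The fingers are centred over the slot on the tin side, with the slot at about column 245 of the crop, and the lever is hidden behind them. Now I push towards off.

Emit:
{"op": "move_arm", "data": {"targets": [[[-0.5, 0, 0], [0, 0, 0], 0], [[-0.5, 0, 0], [0, 0, 0], 0], [[-0.5, 0, 0], [0, 0, 0], 0], [[-0.5, 0, 0], [0, 0, 0], 0], [[-0.5, 0, 0], [0, 0, 0], 0], [[-0.5, 0, 0], [0, 0, 0], 0], [[-0.5, 0, 0], [0, 0, 0], 0], [[-0.5, 0, 0], [0, 0, 0], 0], [[-0.5, 0, 0], [0, 0, 0], 0], [[-0.3, 0, 0], [0, 0, 0], 0], [[0, 0, 0], [0, 0, 0], 0], [[0, 0, 0], [0, 0, 0], 0]]}}

```text
time: 6.55
ee_pos: [0.5116, -0.0763, 0.0925]
eef_rot: [0.605, 0.797, -0.0, 0.0]
ft_force: [-0.1, 0.5, 0.1]
width: -0.0001
grip_force: 0.0
```

```bash
python3 - <<'E'
from h import *
from bench import r
st(r)
E
```

```text
t 6.55 tcp mixer mm 0.3375158468487971 -24.305206727130017 92.53604794653322 F 0.04268313898162105 0.5278324800822588 0.0901723186967033
```

Emit:
{"op": "move_arm", "data": {"targets": [[[-0.2, 0, 0], [0, 0, 0], 0], [[-0.2, 0, 0], [0, 0, 0], 0], [[-0.1, 0, 0], [0, 0, 0], 0], [[0, 0, 0], [0, 0, 0], 0]]}}

```text
time: 7.05
ee_pos: [0.5122, -0.0784, 0.0926]
eef_rot: [0.604, 0.797, 0.0, -0.001]
ft_force: [-4.6, 8.2, 4.8]
width: 0.0003
grip_force: 4.6
```

```bash
python3 - <<'E'
from h import *
from bench import r
st(r);c=r.camera("top");print([proj(c,[*(O+UY*y),.07]) for y in(-.045,.045)]);cv2.imwrite("pics/t2.png",cv2.resize(c["image"][200:335,305:480],None,fx=4,fy=4,interpolation=cv2.INTER_CUBIC))
E
```

```text
t 7.05 tcp mixer mm 0.3782660021473075 -26.498282349610218 92.56430254479812 F -2.297254609331894 9.114332697238803 4.849485673202324
[array([397.8891, 267.8575]), array([358.1985, 278.0496])]
```

Emit:
{"op": "move_arm", "data": {"targets": [[[-0.2, 0, 0], [0, 0, 0], 0], [[0, 0, 0], [0, 0, 0], 0], [[0, 0, 0], [0, 0, 0], 0]]}}

```text
time: 7.48
ee_pos: [0.5123, -0.0785, 0.0926]
eef_rot: [0.603, 0.798, 0.001, -0.002]
ft_force: [-9.7, 13.9, 8.5]
width: 0.0005
grip_force: 7.9
```

```bash
python3 - <<'E'
from h import *
from bench import r
st(r)
E
```

```text
t 7.475 tcp mixer mm 0.4100563332000324 -26.655346134063624 92.568425396368 F -5.749113418523361 15.977000488876122 8.508151549877867
```

The stop is confirmed: the force climbs to 16 N with no further motion. Now I back off, go up and over, and come down on the off side.

Emit:
{"op": "move_arm", "data": {"targets": [[[0.6, 0, 0], [0, 0, 0], 0], [[0.6, 0, 0], [0, 0, 0], 0], [[0, 0, -2.0], [0, 0, 0], 0], [[0, 0, -2.0], [0, 0, 0], 0], [[0, 0, -2.0], [0, 0, 0], 0], [[0, 0, 0], [0, 0, 0], 0], [[-2.0, 0, 0], [0, 0, 0], 0], [[-2.0, 0, 0], [0, 0, 0], 0], [[-2.2, 0, 0], [0, 0, 0], 0], [[0, 0, 0], [0, 0, 0], 0]]}}

```text
time: 8.72
ee_pos: [0.5269, -0.1332, 0.1519]
eef_rot: [0.606, 0.796, -0.0, -0.0]
ft_force: [0.3, 0.4, -0.0]
width: 0.0003
grip_force: 0.0
```

```bash
python3 - <<'E'
from h import *
from bench import r
st(r);c=r.camera("wrist");cv2.imwrite("pics/w3.png",c["image"][130:350,200:460].repeat(2,0).repeat(2,1))
E
```

```text
t 8.725 tcp mixer mm 0.32223223609578483 -83.23858179821524 151.85474007236215 F 0.37394731893526073 0.36061135331260963 -0.00495057567045612
```

View pics/w3.png

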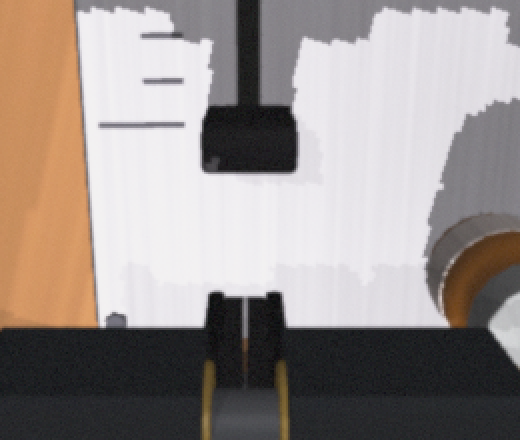

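The lever sits at the long off mark (crop rows 105–172), well clear of the fingertips at row 295. The jar is upright at the right. Next I descend and approach to find contact.

Emit:
{"op": "move_arm", "data": {"targets": [[[0, 0, 2.0], [0, 0, 0], 0], [[0, 0, 2.0], [0, 0, 0], 0], [[0, 0, 2.0], [0, 0, 0], 0], [[0.6, 0, 0], [0, 0, 0], 0], [[0.6, 0, 0], [0, 0, 0], 0], [[0.5, 0, 0], [0, 0, 0], 0], [[0.2, 0, 0], [0, 0, 0], 0], [[0, 0, 0], [0, 0, 0], 0], [[0, 0, 0], [0, 0, 0], 0]]}}

```text
time: 9.9
ee_pos: [0.5221, -0.1127, 0.0929]
eef_rot: [0.605, 0.797, 0.0, 0.001]
ft_force: [1.1, -3.0, 2.2]
width: 0.0005
grip_force: 1.7
```

```bash
python3 - <<'E'
from h import *
from bench import r
st(r)
E
```

```text
t 9.9 tcp mixer mm 1.0586477391412177 -62.17362568926626 92.93772773905442 F 0.31227459069217084 -3.2001549126517395 2.232627592008993
```

Emit:
{"op": "move_arm", "data": {"targets": [[[0.1, 0, 0], [0, 0, 0], 0], [[0.1, 0, 0], [0, 0, 0], 0], [[0, 0, 0], [0, 0, 0], 0]]}}

```text
time: 10.28
ee_pos: [0.5219, -0.1121, 0.093]
eef_rot: [0.605, 0.796, -0.0, 0.001]
ft_force: [2.9, -8.7, 0.2]
width: 0.0003
grip_force: 4.3
```

```bash
python3 - <<'E'
from h import *
from bench import r
st(r)
E
```

```text
t 10.275 tcp mixer mm 1.0087435225575574 -61.51239297353398 92.97863057144365 F 0.5704137127942022 -9.110422841811841 0.1915215718307155
```

Contact on the off side is at TCP of about -62.5 with the lever home, so the third click seats at about -17.5 and its crest is at about -25. I'll advance slowly in stages, aiming to stop at about -21.

Emit:
{"op": "move_arm", "data": {"targets": [[[0.2, 0, 0], [0, 0, 0], 0], [[0.2, 0, 0], [0, 0, 0], 0], [[0.2, 0, 0], [0, 0, 0], 0], [[0.2, 0, 0], [0, 0, 0], 0], [[0.2, 0, 0], [0, 0, 0], 0], [[0, 0, 0], [0, 0, 0], 0], [[0, 0, 0], [0, 0, 0], 0]]}}

```text
time: 11.15
ee_pos: [0.5211, -0.1097, 0.0934]
eef_rot: [0.607, 0.795, -0.002, 0.006]
ft_force: [14.6, -30.5, -9.4]
width: 0.0009
grip_force: 16.7
```

```bash
python3 - <<'E'
from h import *
from bench import r
st(r)
E
```

```text
t 11.15 tcp mixer mm 0.8392724818395678 -58.97684601766678 93.35034545869516 F 6.217849607207664 -33.29332199605709 -9.406980644164674
```

Emit:
{"op": "move_arm", "data": {"targets": [[[0.2, 0, 0], [0, 0, 0], 0], [[0.2, 0, 0], [0, 0, 0], 0], [[0.2, 0, 0], [0, 0, 0], 0], [[0.2, 0, 0], [0, 0, 0], 0], [[0.2, 0, 0], [0, 0, 0], 0], [[0.2, 0, 0], [0, 0, 0], 0], [[0.2, 0, 0], [0, 0, 0], 0], [[0, 0, 0], [0, 0, 0], 0], [[0, 0, 0], [0, 0, 0], 0]]}}

```text
time: 12.28
ee_pos: [0.5164, -0.0954, 0.0929]
eef_rot: [0.607, 0.795, -0.002, 0.005]
ft_force: [11.9, -29.5, -9.5]
width: 0.0003
grip_force: 16.5
```

```bash
python3 - <<'E'
from h import *
from bench import r
st(r)
E
```

```text
t 12.275 tcp mixer mm 0.0069553282464994565 -44.031202548478305 92.90281237874203 F 3.8321227552365595 -31.607053903975714 -9.484508021247574
```

The detent force is higher than stated (about 30 N), so I'll use 1 mm increments with holds to avoid stored overshoot. The lever is now just past click 1.

Emit:
{"op": "move_arm", "data": {"targets": [[[0.1, 0, 0], [0, 0, 0], 0], [[0, 0, 0], [0, 0, 0], 0]]}}

```text
time: 12.52
ee_pos: [0.5142, -0.0873, 0.0924]
eef_rot: [0.605, 0.796, -0.0, -0.0]
ft_force: [-0.2, 1.3, -0.5]
width: 0.0004
grip_force: 0.0
```

Emit:
{"op": "move_arm", "data": {"targets": [[[0.1, 0, 0], [0, 0, 0], 0], [[0, 0, 0], [0, 0, 0], 0]]}}

```text
time: 12.78
ee_pos: [0.5138, -0.0841, 0.0923]
eef_rot: [0.604, 0.797, 0.0, -0.001]
ft_force: [-0.1, 0.1, -1.2]
width: 0.0007
grip_force: 0.0
```

Emit:
{"op": "move_arm", "data": {"targets": [[[0.1, 0, 0], [0, 0, 0], 0], [[0, 0, 0], [0, 0, 0], 0]]}}

```text
time: 13.02
ee_pos: [0.5138, -0.084, 0.0925]
eef_rot: [0.604, 0.797, -0.0, -0.0]
ft_force: [-0.6, -0.6, 0.2]
width: 0.0005
grip_force: 0.4
```

Emit:
{"op": "move_arm", "data": {"targets": [[[0.1, 0, 0], [0, 0, 0], 0], [[0, 0, 0], [0, 0, 0], 0]]}}

```text
time: 13.28
ee_pos: [0.5137, -0.0837, 0.0925]
eef_rot: [0.604, 0.797, -0.0, 0.0]
ft_force: [1.7, -3.0, -1.8]
width: 0.0001
grip_force: 2.0
```

The lever snapped into click 2: contact is at mixer y of about -32, as predicted. The third needs about 11–13 mm more.

Emit:
{"op": "move_arm", "data": {"targets": [[[0.2, 0, 0], [0, 0, 0], 0], [[0.2, 0, 0], [0, 0, 0], 0], [[0.2, 0, 0], [0, 0, 0], 0], [[0.2, 0, 0], [0, 0, 0], 0], [[0, 0, 0], [0, 0, 0], 0]]}}

```text
time: 13.9
ee_pos: [0.513, -0.0817, 0.0928]
eef_rot: [0.606, 0.795, -0.001, 0.004]
ft_force: [11.2, -22.0, -10.3]
width: 0.0004
grip_force: 12.0
```

Emit:
{"op": "move_arm", "data": {"targets": [[[0.1, 0, 0], [0, 0, 0], 0], [[0, 0, 0], [0, 0, 0], 0]]}}

```text
time: 14.15
ee_pos: [0.5129, -0.0814, 0.0929]
eef_rot: [0.606, 0.795, -0.001, 0.004]
ft_force: [11.5, -23.8, -11.7]
width: 0.0002
grip_force: 13.3
```

Emit:
{"op": "move_arm", "data": {"targets": [[[0.1, 0, 0], [0, 0, 0], 0], [[0, 0, 0], [0, 0, 0], 0]]}}

```text
time: 14.4
ee_pos: [0.5128, -0.0812, 0.0929]
eef_rot: [0.607, 0.795, -0.002, 0.004]
ft_force: [13.2, -26.8, -11.9]
width: 0.0003
grip_force: 14.5
```

One millimetre at a time until it snaps.

Emit:
{"op": "move_arm", "data": {"targets": [[[0.1, 0, 0], [0, 0, 0], 0], [[0, 0, 0], [0, 0, 0], 0]]}}

```text
time: 14.65
ee_pos: [0.5112, -0.0757, 0.0928]
eef_rot: [0.606, 0.796, -0.0, 0.001]
ft_force: [-0.6, -0.2, -0.1]
width: 0.0007
grip_force: 0.0
```

Emit:
{"op": "move_arm", "data": {"targets": [[[0.05, 0, 0], [0, 0, 0], 0], [[0, 0, 0], [0, 0, 0], 0], [[0, 0, 0], [0, 0, 0], 0]]}}

```text
time: 15.02
ee_pos: [0.5104, -0.0715, 0.0925]
eef_rot: [0.604, 0.797, 0.0, -0.0]
ft_force: [0.5, -1.0, -0.6]
width: 0.0009
grip_force: 0.0
```

It snapped, with no force now. I'll back off, rise and check.

Emit:
{"op": "move_arm", "data": {"targets": [[[-0.6, 0, 0], [0, 0, 0], 0], [[-1.0, 0, 0], [0, 0, 0], 0], [[-1.0, 0, 0], [0, 0, 0], 0], [[-1.0, 0, 0], [0, 0, 0], 0], [[0, 0, -3.0], [0, 0, 0], 0], [[0, 0, -3.0], [0, 0, 0], 0], [[0, 0, -3.0], [0, 0, 0], 0], [[0, 0, -3.0], [0, 0, 0], 0], [[0, 0, 0], [0, 0, 0], 0], [[0, 0, 0], [0, 0, 0], 0], [[0, 0, 0], [0, 0, 0], 0]]}}

```text
time: 16.4
ee_pos: [0.5197, -0.1069, 0.2115]
eef_rot: [0.604, 0.797, -0.0, -0.001]
ft_force: [0.5, -0.6, 0.7]
width: 0.0007
grip_force: 0.0
```

```bash
python3 - <<'E'
from h import *
from bench import r
st(r);c=r.camera("wrist");cv2.imwrite("pics/w4.png",c["image"][130:350,200:460].repeat(2,0).repeat(2,1))
for y in(.03,.045,.06):
    p=O+UY*(y-.045);print(y,[(proj(c,[*(p+UY*d),z])-[200,130])*2 for d,z in((.007,.116),(-.007,.116),(-.007,.07))])
E
```

```text
t 16.4 tcp mixer mm 0.23192069443535515 -56.01053323957849 211.51095333827007 F 0.3784716219779175 -0.691349509127134 0.7295508123819026
0.03 [array([246.0616,  92.7693]), array([245.6205, 131.1292]), array([245.6114, 112.2499])]
0.045 [array([246.5499,  50.3038]), array([246.0936,  89.983 ]), array([246.015 ,  76.8681])]
0.06 [array([247.0552,   6.3532]), array([246.583 ,  47.4208]), array([246.4304,  40.4501])]
```

View pics/w4.png

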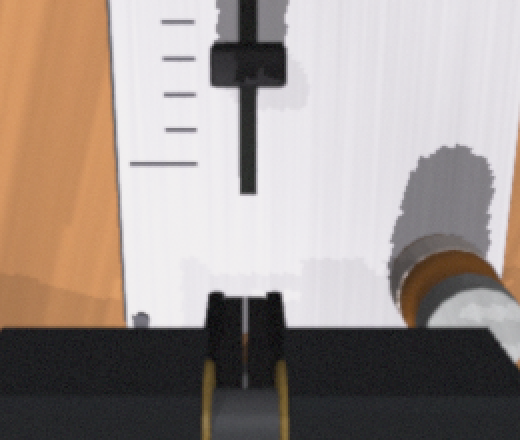

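The lever spans rows 43–87 against 50–90 predicted for the third click, so it is within about 2 mm. The jar is undisturbed and the gripper is clear. I'll hand in.

```bash
python3 -c "
from bench import r
print(r.close_job())"
```

```text
the job is handed in; nothing more can be done
None
```

The lever was pushed home to its off stop and then out through clicks one and two into the third, where the last picture shows it within about 2 mm. The gripper is clear and the job is handed in, though no verdict came back.

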